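# Roll the steel tube to the chalk line

## Task

At the welding bench, roll the loose grey steel tube across the copper plate to the white chalk line by pushing its side, so that it comes to rest lying along the line and centred over it, ready for tacking. Roll it gently: do not let it roll right across the line to the far side, and do not lift it. Leave the brass tube and the pliers where they are.

Things in the scene. Friction and masses are not known exactly. Their poses are not given: they have to be found in the camera images.
- steel_tube_center (a point): Centre of the loose grey steel tube to roll: 42 mm diameter, 130 mm long, 0.25 kg, black bores, lying on the copper plate roughly parallel to the line, 110 to 200 mm to one side of it (either). x is the tube's axis; y, z turn as it rolls. Its centre is 25 mm above the bench. Rolls freely, slight resistance: let go at 0.05 m/s it rolls on a few mm, at 0.15 m/s several cm.
- brass_tube_center (a point): Centre of the yellow brass tube, the same size as the steel one, lying loose on the plate at the other side of the line, 110 to 200 mm from it. x is its own axis. To be left alone.
- line (a point): Middle of the white chalk line across the copper plate, on its top face, 4 mm above the bench. Line 8 mm wide, 230 mm long, along this x axis; y points across it (the rolling direction, either way), z up. The plate is fixed: 240 mm along x, 460 mm along y, 4 mm thick, line in the middle. A fixed flat steel coupon (60 mm square, 4 mm thick) off its near edge plays no part.
- pliers_joint (a point): Joint of a loose pair of pliers with yellow handles, about 195 mm long, 16 mm high, lying flat on the bench off the plate's far edge (away from the robot), about 165 mm from the plate's middle. x points to the jaws' tip, 73 mm from the joint. To be left alone.

How it is judged:
By the outcome, as a careful person would: the job done as asked, in the order asked, and still so for the second after the job is handed in, with the robot touching nothing.
It also fails if it takes over 42 s, if anything falls off the work surface, if the arm or the gripper's body presses on something with over 40 N, if the wrist force passes 120 N, or if a joint passes its speed limit or range.

## Robot

A 6-joint arm with a two-finger parallel gripper is mounted at the origin on the work surface. World frame = base frame: x ahead of the robot, y to its left, z up, the work surface at z = 0. Lengths are in mm, angles in rad, forces in N, time in s.
With the tool pointing down it reaches from about 350 to 775 mm from the base axis. Payload 7.3 kg.
Tool frame: the origin (TCP) lies at the very end of the fingers, on their centre line; the grasp point (between the pads) lies 19 mm behind it; z points along the fingers, y is the line along which they close (so a half turn about z gives the same grasp; the last joint's range is limited). The gripper opens to 92 mm and grips with 3 to 60 N. Pads are 19 mm wide; open, the fingers measure 130 mm over their backs; the gripper's body (75 mm by 190 mm) begins 47 mm behind the grasp point.
Start: joints at [-1.425, 0.342, 1.524, -0, 1.275, -0.146], TCP at [151.052, -502.82, 226.741] pointing down, gripper open.
Joint ranges: [-2.53, 2.53], [-0.77, 2.02], [0.04, 2.7], [-1, 4.14], [0.28, 2.66], [-3.11, 3.11]. Speed limits (rad/s): [2.57, 2.57, 3.14, 3.14, 3.14, 3.14].

## Interface

Orientations are given as [roll, pitch, yaw] about the fixed x, y, z axes, in that order (R = Rz(yaw) Ry(pitch) Rx(roll)).
In Python, from plant import bot gives the robot as it stands.
- The arm moves only by the tool apply_moves, never from a script. Its argument "motion" is text: rows parted by semicolons, each of 4 numbers parted by spaces: the shift along the tool's x, y, z in m, then the turn about the tool's z in degrees. A call has 1 to 8 rows; each row shifts and turns the commanded pose from where the row before left it, along the tool's axes as they then stand; what a row does not reach is not made up. A row lasts 1/8 s, in which the tool goes at most 62.5 mm and 10.7 degrees, less where a joint would pass 70% of its speed; a pose out of reach is approached as far as the arm can. A call with a gripper value outside its range is refused whole. "fingers" is the opening, from -1 (shut) to 1 (fully open), set as the call begins (left out, the last holds). The fingers move at their own pace and stop on an object; the grip force is fixed at half the most. Time passes only in rows, so rows that do not move let the fingers close. It gives the time, the measured TCP pose, the force, the opening and the grip force at its end, in the units of the state.
- bot.get_obs(): the state, without advancing time (a new reading comes with each control period).
- bot.capture(name): name is "side" or "top"; returns a dict with "img" (480x640x3 uint8, blue, green, red), "range_z" (480x640 float32, mm along the optical axis (not along the pixel's ray), 0 where there is no reading), "fx", "fy", "cx", "cy" (pixels), "world_from_camera" (4x4, takes a point from camera to world coordinates). Camera axes: x right, y down, z forward; pixel columns grow to the right and rows downward; lengths in mm; the calibration is good to about 2 mm. A picture is of the moment at which its call begins.
- bot.close_job(): hands the job in; it is judged then, once.
Trained networks look in a picture, given as the dict that the camera call returned (one of the last four; its "shot" number tells which), for a name from the list of things; names that differ only in an ending like _2 or _b are one class to them, and where a whole thing is asked for, a point or a joint stands for the part that bears it (a point fixed in the world has none). Each returns a list of dicts, best first, with "p" (0 to 1); they miss things now and then, are a little off and sometimes report something else, mostly with a low value. They report only what shows in the picture. A call takes as long as a camera call.
- bot.cut_out(picture, thing): "pixels" (480x640 bool, what is visible of it) and "point" ([column, row] in pixels, amid what is visible of it).
The state is a dict: "time": time; "joint_positions": joint angles; "dq": joint speeds; "tau": joint torques, N m; "tool_pos": TCP position; "tcp_rot": TCP orientation; "contact_force": force on the tool from outside, world axes, zero at the start; "moment": the same for the moment, N m; "grip_width": finger opening in mm; "finger_force": force on a finger pad.
Only numpy, scipy, OpenCV 4.12 (cv2) and the standard library are available. Lean on these libraries where they do the work, as an engineer would, in place of code of your own. Each camera call takes 0.05 s, during which the arm holds its last target. There are 200 camera calls.

## Working session

There is one attempt and no reset: what is moved stays moved. The work goes in short steps, Python scripts to look and compute and a tool call to move; the robot and the scene stay as the last step left them, time stands still between calls to the robot, and variables do not carry over. Pictures are saved under pics/ and viewed, at most 10 in all, crops included, and the job is handed in when it is done.

Besides the shell and the picture viewer there is one more tool, called by a JSON object that holds its "method" and its "body", one argument or row to a line. apply_moves: Moves the arm, as the interface text tells. Its arguments: {"type":"object","properties":{"motion":{"type":"string"},"fingers":{"type":"number"}},"required":["motion"]}

```bash
mkdir -p pics
cat > h.py <<'E'
import numpy as np, cv2
from plant import bot
def pts(c,m):
    v,u=np.nonzero(m&(c["range_z"]>0)); z=c["range_z"][v,u]
    P=np.c_[(u-c["cx"])*z/c["fx"],(v-c["cy"])*z/c["fy"],z,np.ones(len(z))]
    return (P@np.array(c["world_from_camera"]).T)[:,:3]
def fit(P):
    r=cv2.minAreaRect(P[:,:2].astype(np.float32)); b=cv2.boxPoints(r)
    e=max(b[1]-b[0],b[2]-b[1],key=np.linalg.norm); a=np.degrees(np.arctan2(e[1],e[0]))
    return np.round(r[0],1),np.round(r[1],1),round((a+90)%180-90,1)
E
python3 - <<'E'
from h import *
o=bot.get_obs(); print(o)
for n in("top","side"):
    c=bot.capture(n); cv2.imwrite(f"pics/{n}0.png",c["img"])
    print(n,np.round(np.array(c["world_from_camera"]),3).tolist(),c["fx"])
    for t in("steel_tube_center","brass_tube_center","pliers_joint","line"):
        for d in bot.cut_out(c,t)[:2]:
            P=pts(c,d["pixels"]); print(t,round(d["p"],2),np.round(d["point"]),len(P),fit(P) if len(P)>5 else 0,np.median(P,0).round(1),np.percentile(P[:,2],98))
E
```

```text
{'time': 0.0, 'joint_positions': array([-1.42496195e+00,  3.42728219e-01,  1.52502197e+00, -1.68001666e-05,
        1.27541265e+00, -1.46010680e-01]), 'dq': array([-3.72221031e-04,  2.54135447e-05,  1.49548427e-05,  3.79867502e-04,
        2.95453209e-04, -1.37425387e-03]), 'tau': array([-1.53935867e-03, -4.31251645e+01, -2.44219530e+01,  7.17326417e-02,
        5.61624987e-02, -1.17650461e-04]), 'tool_pos': array([ 151.00291262, -502.38185642,  226.04039297]), 'tcp_rot': array([-3.14003684e+00, -2.12555433e-04,  2.91849799e-01]), 'contact_force': array([1.71418207, 0.4252571 , 0.31246026]), 'moment': array([ 0.05265493, -0.03564681, -0.01100517]), 'finger_force': 0.0, 'grip_width': 91.65037181113779}
top [[-0.014, -0.983, 0.184, 436.112], [-0.999, 0.019, 0.027, 36.348], [-0.03, -0.184, -0.982, 1015.694], [0.0, 0.0, 0.0, 1.0]] 543.9259638248685
steel_tube_center 0.72 [414. 259.] 1655 (array([ 578.6, -107.7]), array([138.2,  47.9]), np.float32(15.4)) [ 572.8 -103.6   41.8] 47.377071524757966
brass_tube_center 0.62 [227. 297.] 1633 (array([510.8, 236.6]), array([129.9,  48. ]), np.floa
[... 327 characters left out ...]
-0.946, -0.245, 0.211, 472.111], [-0.323, 0.741, -0.588, 466.463], [-0.012, -0.625, -0.781, 572.768], [0.0, 0.0, 0.0, 1.0]] 482.94328482535394
steel_tube_center 0.64 [381. 169.] 2112 (array([ 574.2, -123.3]), array([140.1,  77.9]), np.float32(14.5)) [571.1 -95.7  38.2] 46.05974026928125
brass_tube_center 0.85 [362. 372.] 4061 (array([510.8, 234.3]), array([129.5,  40.9]), np.float32(8.4)) [508.5 240.9  41.5] 46.0448667326591
pliers_joint 0.71 [258. 280.] 2071 (array([687.7, 132.5]), array([ 54.7, 202.7]), np.float32(-76.2)) [680.5 134.5  11.9] 14.678028132096301
line 0.58 [391. 298.] 40772 (array([525.3,  51.8]), array([242.8, 469. ]), np.float32(-79.5)) [506.6 114.1   3.3] 5.358292168102941
```

View pics/top0.png

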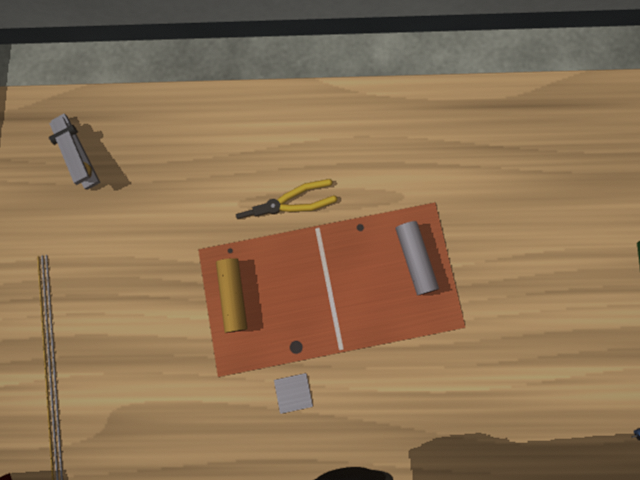

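```bash
cat >> h.py <<'E'
def line(c):
    # white pixels on the plate plane
    hsv=cv2.cvtColor(c["img"],cv2.COLOR_BGR2HSV); m=(hsv[...,1]<60)&(hsv[...,2]>150)
    d=bot.cut_out(c,"line")[0]["pixels"].astype(np.uint8)
    m=m&(cv2.erode(cv2.morphologyEx(d,cv2.MORPH_CLOSE,np.ones((25,25))),np.ones((5,5)))>0)
    n,l,s,_=cv2.connectedComponentsWithStats(m.astype(np.uint8)); i=1+np.argmax(s[1:,4])
    return pts(c,l==i)
def tube(c,t="steel_tube_center"):
    # crown fit: axis = line fitted to points near top of tube
    d=bot.cut_out(c,t)[0]; P=pts(c,cv2.erode(d["pixels"].astype(np.uint8),np.ones((3,3)))>0)
    from scipy.optimize import least_squares
    P=P[P[:,2]>22]; a0=np.radians(fit(P)[2]); m=P.mean(0)
    def f(x):
        s=-(P[:,0]-m[0])*np.sin(x[1])+(P[:,1]-m[1])*np.cos(x[1])
        return np.hypot(s-x[0],P[:,2]-25-x[2])-21
    r=least_squares(f,[0,a0,0],loss="soft_l1"); o,a,dz=r.x
    u=np.array([np.cos(a),np.sin(a)]); n=np.array([-u[1],u[0]])
    t=(P[:,:2]-m[:2])@u; lo,hi=np.percentile(t,[.5,99.5])
    return (m[:2]+n*o+u*(lo+hi)/2).round(1),round(np.degrees(a),2),round(dz,1),round(hi-lo,1),round(np.std(r.fun),2)
E
python3 - <<'E'
from h import *
for n in("top","side"):
    c=bot.capture(n); L=line(c); print(n,len(L),fit(L),L.mean(0).round(1)); print(tube(c)); print(tube(c,"brass_tube_center"))
E
```

```text
top 526 (array([525.2,  55.1]), array([229. ,   8.2]), np.float32(10.3)) [521.6  54.5   3.6]
(array([ 573. , -106.5]), np.float64(15.47), np.float64(-1.0), np.float64(126.9), np.float64(1.61))
(array([510.4, 233.9]), np.float64(8.27), np.float64(-1.2), np.float64(125.9), np.float64(1.51))
side 768 (array([524.1,  55.8]), array([228.8,  10.9]), np.float32(10.4)) [521.8  55.5   3.7]
(array([ 574. , -107.4]), np.float64(15.42), np.float64(-0.9), np.float64(124.8), np.float64(1.15))
(array([511.2, 232.9]), np.float64(8.35), np.float64(-1.1), np.float64(126.8), np.float64(0.86))
```

The picture shows the steel tube at about (417,258), the line from (319,228) to (341,350), and the brass tube at (232,295). These agree with the networks and the fits. I'll turn the tool so both open fingers push the tube's side together.

{"method": "apply_moves", "body": {
  "motion": "0 0 0 -10.5;0 0 0 -10.5;0 0 0 -10.5;0 0 0 -10.5;0 0 0 -10.5;0 0 0 -10.5;0 0 0 -10.5;0 0 0 -10.5",
  "fingers": 0.3
}}

```text
time: 1.9
tool_pos: [151.1, -502.8, 226.7]
tcp_rot: [-3.142, 0.0, 1.764]
contact_force: [-0.5, -0.2, 0.1]
grip_width: 60.0
finger_force: 0.0
```

```bash
cat >> h.py <<'E'
def go(target,yawdeg):
    # report shift in present tool axes (m) and turn left
    o=bot.get_obs(); p=o["tool_pos"]; y=o["tcp_rot"][2]; d=np.array(target)-p
    print("t",round(o["time"],2),"pos",p.round(1),"yaw",round(np.degrees(y),2),"w",round(o["grip_width"],1),"F",o["contact_force"].round(1))
    print("tool dx,dy,dz",np.round([d[0]*np.cos(y)+d[1]*np.sin(y),d[0]*np.sin(y)-d[1]*np.cos(y),-d[2]],1),"turn",round(np.degrees(y)-yawdeg,2))
E
python3 -c "
from h import *
go([591,-170,120],105.45)"
```

```text
t 1.9 pos [ 151.1 -502.8  226.7] yaw 101.06 w 60.0 F [-0.5 -0.2  0.1]
tool dx,dy,dz [242.2 495.6 106.7] turn -4.39
```

{"method": "apply_moves", "body": {
  "motion": "0.024 0.05 0.01 0;0.024 0.05 0.01 0;0.024 0.05 0.01 0;0.024 0.05 0.01 0;0.024 0.05 0.01 0;0.024 0.05 0.01 0;0.024 0.05 0.01 0;0.024 0.05 0.01 0"
}}

```text
time: 2.9
tool_pos: [509.8, -238.6, 146.5]
tcp_rot: [3.141, 0.001, 1.758]
contact_force: [0.6, -0.7, -0.3]
grip_width: 59.5
finger_force: 0.0
```

```bash
python3 -c "
from h import *
go([591,-170,60],105.45)"
```

```text
t 2.9 pos [ 509.8 -238.6  146.5] yaw 100.72 w 59.5 F [ 0.6 -0.7 -0.3]
tool dx,dy,dz [52.3 92.5 86.5] turn -4.73
```

{"method": "apply_moves", "body": {
  "motion": "0.025 0.045 0 0;0.025 0.045 0 0;0 0 0.03 -4.4;0 0 0.03 0;0 0 0.025 0;0 0 0 0"
}}

```text
time: 3.65
tool_pos: [586.2, -173.4, 59.8]
tcp_rot: [-3.138, -0.003, 1.835]
contact_force: [0.2, -0.2, -0.1]
grip_width: 59.6
finger_force: 0.0
```

```bash
python3 -c "
from h import *
go([591,-170,14],105.45)
c=bot.capture('side');print(tube(c));cv2.imwrite('pics/s1.png',c['img'])"
```

```text
t 3.65 pos [ 586.2 -173.4   59.8] yaw 105.12 w 59.6 F [ 0.2 -0.2 -0.1]
tool dx,dy,dz [ 2.   5.5 45.8] turn -0.33
(array([ 574.2, -107.3]), np.float64(15.59), np.float64(-0.9), np.float64(125.2), np.float64(1.14))
```

View pics/s1.png

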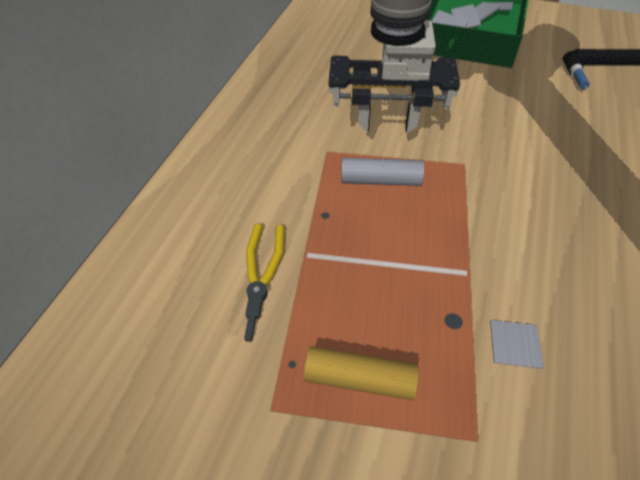

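The side view shows the open fingers at (362–412,125), behind the steel tube at (382,171) and centred on it. I'll lower them and then approach slowly.

{"method": "apply_moves", "body": {
  "motion": "0 0.005 0.02 0;0 0 0.02 0;0.005 0 0.006 0;0.01 0 0 0;0.008 0 0 0;0.003 0 0 0;0.003 0 0 0;0.003 0 0 0"
}}

```text
time: 4.75
tool_pos: [584.1, -141.7, 16.0]
tcp_rot: [3.141, 0.0, 1.835]
contact_force: [0.3, -0.7, -0.3]
grip_width: 59.7
finger_force: 0.0
```

```bash
python3 -c "
from h import *
go([524.7,55.4,14],100.3)
for n in('side','top'): print(tube(bot.capture(n)))"
```

```text
t 4.75 pos [ 584.1 -141.7   16. ] yaw 105.11 w 59.7 F [ 0.3 -0.7 -0.3]
tool dx,dy,dz [205.8  -5.9   2. ] turn 4.81
(array([ 574.4, -107.3]), np.float64(15.37), np.float64(-0.8), np.float64(123.5), np.float64(1.19))
(array([ 594.7, -100.9]), np.float64(15.68), np.float64(-1.0), np.float64(79.0), np.float64(1.54))
```

{"method": "apply_moves", "body": {
  "motion": "0.002 0 0 0;0.002 0 0 0;0.003 0 0 0;0.004 0 0 0;0.005 0 0 0;0.005 0 0 0;0.005 0 0 0;0.005 0 0 0"
}}

```text
time: 5.95
tool_pos: [575.8, -111.4, 15.7]
tcp_rot: [-3.142, 0.0, 1.835]
contact_force: [-0.0, -0.3, 0.2]
grip_width: 60.1
finger_force: 0.1
```

```bash
python3 -c "
from h import *
go([524.7,55.4,14],100.3)
for n in('side',): print(tube(bot.capture(n)))"
```

```text
t 5.95 pos [ 575.8 -111.4   15.7] yaw 105.12 w 60.1 F [-0.  -0.3  0.2]
tool dx,dy,dz [174.4  -5.8   1.7] turn 4.82
(array([567.1, -81.6]), np.float64(15.48), np.float64(-0.9), np.float64(125.4), np.float64(1.14))
```

{"method": "apply_moves", "body": {
  "motion": "0.003 0 0 0;0.004 0 0 0;0.005 0 0 0;0.005 0 0 0;0.005 0 0 0;0.005 0 0 0;0.005 0 0 0;0.005 0 0 0"
}}

```text
time: 7.05
tool_pos: [566.2, -75.7, 15.7]
tcp_rot: [-3.142, 0.0, 1.835]
contact_force: [0.3, 0.0, -0.1]
grip_width: 59.6
finger_force: 0.1
```

{"method": "apply_moves", "body": {
  "motion": "0.005 0 0 0;0.005 0 0 0;0.005 0 0 0.6;0.005 0 0 0.6;0.005 0 0 0.6;0.005 0 0 0.6;0.005 0 0 0.6;0.004 0 0 0.6"
}}

```text
time: 8.05
tool_pos: [556.6, -37.9, 15.7]
tcp_rot: [-3.141, -0.0, 1.771]
contact_force: [0.1, -0.3, -0.3]
grip_width: 59.5
finger_force: 0.0
```

```bash
cat >> h.py <<'E'
def rel():
    a=np.radians(10.35); u=np.array([np.cos(a),np.sin(a)]); n=np.array([-u[1],u[0]])
    for k in('side','top'):
        t=tube(bot.capture(k)); d=t[0]-[524.7,55.4]; print(k,t,"along",(d@u).round(1),"across",(d@n).round(1))
    q=bot.get_obs()["tool_pos"][:2]-[524.7,55.4]; print("tool along",(q@u).round(1),"across",(q@n).round(1))
E
python3 -c "
from h import *
go([524.7,55.4,14],100.35)
rel()"
```

```text
t 8.05 pos [556.6 -37.9  15.7] yaw 101.48 w 59.5 F [ 0.1 -0.3 -0.3]
tool dx,dy,dz [ 97.8 -12.7   1.7] turn 1.13
side (array([546.2,  -5.8]), np.float64(15.34), np.float64(-1.0), np.float64(125.6), np.float64(1.05)) along 10.2 across -64.1
top (array([542.5,  -1.6]), np.float64(20.63), np.float64(-1.1), np.float64(22.9), np.float64(1.86)) along 7.3 across -59.3
tool along 14.7 across -97.8
```

{"method": "apply_moves", "body": {
  "motion": "0.003 0 0 1.1;0.003 0 0 0;0.003 0 0 0;0.003 0 0 0;0.003 0 0 0;0.003 0 0 0;0.003 0 0 0;0.003 0 0 0"
}}

```text
time: 9.25
tool_pos: [552.4, -14.5, 15.7]
tcp_rot: [3.142, 0.0, 1.753]
contact_force: [-0.2, -0.6, 0.5]
grip_width: 60.1
finger_force: 0.2
```

```bash
python3 -c "
from h import *
go([524.7,55.4,14],100.35)
rel()"
```

```text
t 9.25 pos [552.4 -14.5  15.7] yaw 100.42 w 60.1 F [-0.2 -0.6  0.5]
tool dx,dy,dz [ 73.7 -14.6   1.7] turn 0.07
side (array([540. ,  17.9]), np.float64(15.39), np.float64(-1.0), np.float64(125.3), np.float64(1.0)) along 8.3 across -39.6
top (array([536.9,  20.4]), np.float64(22.72), np.float64(-0.9), np.float64(24.6), np.float64(1.68)) along 5.7 across -36.6
tool along 14.6 across -73.8
```

The tube keeps its 15.4° heading, because one-sided pushing only rolls it. I'll roll it close to the line first, then square it up using the fingers diagonally on opposite sides as a couple, without gripping.

{"method": "apply_moves", "body": {
  "motion": "0.003 0 0 0;0.003 0 0 0;0.003 0 0 0;0.003 0 0 0;0.003 0 0 0;0.003 0 0 0;0.003 0 0 0;0.003 0 0 0"
}}

```text
time: 10.45
tool_pos: [548.0, 9.1, 15.7]
tcp_rot: [3.142, 0.0, 1.753]
contact_force: [-0.9, -1.4, -0.4]
grip_width: 59.9
finger_force: 0.2
```

{"method": "apply_moves", "body": {
  "motion": "0.002 0 0 0;0.002 0 0 0;0.002 0 0 0;0.001 0 0 0;0.001 0 0 0;0 0 0 0"
}}

```text
time: 11.2
tool_pos: [546.5, 16.9, 15.7]
tcp_rot: [-3.141, -0.0, 1.753]
contact_force: [-0.0, 0.0, -0.5]
grip_width: 59.3
finger_force: 0.0
```

```bash
python3 -c "
from h import *
go([524.7,55.4,14],100.35)
rel()"
```

```text
t 11.2 pos [546.5  16.9  15.7] yaw 100.42 w 59.3 F [-0.   0.  -0.5]
tool dx,dy,dz [ 41.8 -14.5   1.7] turn 0.07
side (array([530.8,  48.5]), np.float64(15.48), np.float64(-1.0), np.float64(126.6), np.float64(0.99)) along 4.8 across -7.9
top (array([528.5,  47.9]), np.float64(16.18), np.float64(-0.2), np.float64(29.1), np.float64(1.47)) along 2.4 across -8.1
tool along 14.6 across -41.9
```

{"method": "apply_moves", "body": {
  "motion": "-0.005 0 0 0;-0.015 0 0 0;0 0 -0.03 0;0 0 -0.035 0;0.02 -0.007 0 0;0.015 -0.003 0 0;0 0 0 0"
}}

```text
time: 12.28
tool_pos: [532.9, 30.8, 79.7]
tcp_rot: [-3.139, -0.001, 1.754]
contact_force: [-0.4, -0.4, 0.1]
grip_width: 59.5
finger_force: 0.0
```

{"method": "apply_moves", "body": {
  "motion": "0 0 0 -9;0 0 0 -9;0 0 0 -9;0 0 0 -9;0 0 0 -9;0 0 0 -9;0 0 0 -9;0 0 0 0",
  "fingers": 1
}}

```text
time: 13.28
tool_pos: [533.8, 29.6, 79.9]
tcp_rot: [-3.141, -0.001, 2.851]
contact_force: [1.1, 0.1, -0.1]
grip_width: 91.6
finger_force: 0.0
```

```bash
python3 -c "
from h import *
go([530,48.5,12],165)
rel()"
```

```text
t 13.28 pos [533.8  29.6  79.9] yaw 163.35 w 91.6 F [ 1.1  0.1 -0.1]
tool dx,dy,dz [ 9.1 17.  67.9] turn -1.65
side (array([531.5,  48.7]), np.float64(15.41), np.float64(-0.9), np.float64(125.8), np.float64(1.01)) along 5.5 across -7.8
top (array([494.7,  39.5]), np.float64(15.11), np.float64(-1.0), np.float64(53.0), np.float64(1.5)) along -32.4 across -10.3
tool along 4.5 across -26.9
```

{"method": "apply_moves", "body": {
  "motion": "0.005 0.009 0 0;0.004 0.008 0 0;0 0 0 0;0 0 0.02 0;0 0 0.02 0;0 0 0.016 0;0 0 0.01 0;0 0 0 0"
}}

```text
time: 14.48
tool_pos: [529.9, 48.6, 14.1]
tcp_rot: [-3.141, -0.001, 2.852]
contact_force: [0.2, 0.3, 0.4]
grip_width: 91.8
finger_force: 0.0
```

```bash
python3 -c "
from h import *
go([524.7,55.4,12],140)
rel()
c=bot.capture('side');cv2.imwrite('pics/s2.png',c['img'])"
```

```text
t 14.47 pos [529.9  48.6  14.1] yaw 163.42 w 91.8 F [0.2 0.3 0.4]
tool dx,dy,dz [7.  5.  2.1] turn 23.42
side (array([506.7,  41.9]), np.float64(15.57), np.float64(-1.0), np.float64(75.1), np.float64(1.0)) along -20.1 across -10.0
top (array([491.1,  38.3]), np.float64(15.0), np.float64(-1.3), np.float64(24.8), np.float64(1.4)) along -36.1 across -10.8
tool along 4.8 across -7.8
```

View pics/s2.png

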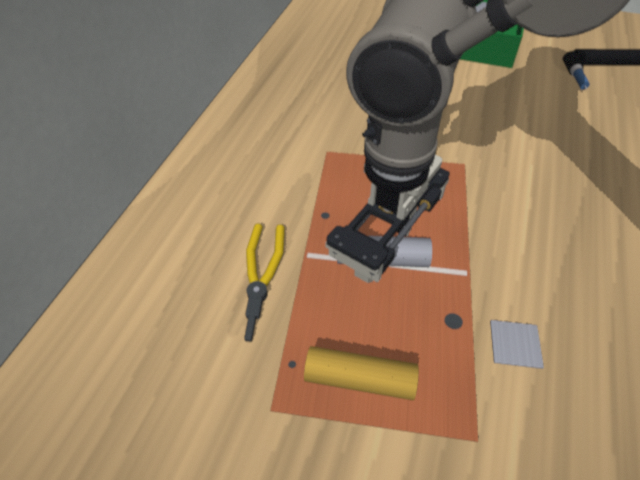

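{"method": "apply_moves", "body": {
  "motion": "0 0 0 5;0 0 0 5;0 0 0 5;0 0 0 2;0 0 0 2;0 0 0 2;0 0 0 1.5;0 0 0 0"
}}

```text
time: 15.72
tool_pos: [530.3, 48.6, 14.7]
tcp_rot: [-3.142, 0.0, 2.459]
contact_force: [0.5, 0.8, -0.3]
grip_width: 91.6
finger_force: 0.2
```

```bash
python3 -c "
from h import *
go([524.7,55.4,12],138.4)
rel()"
```

```text
t 15.72 pos [530.3  48.6  14.7] yaw 140.91 w 91.6 F [ 0.5  0.8 -0.3]
tool dx,dy,dz [8.6 1.7 2.7] turn 2.51
side (array([507.,  42.]), np.float64(13.09), np.float64(-0.9), np.float64(76.0), np.float64(0.99)) along -19.8 across -10.0
top (array([496.4,  38.2]), np.float64(387.0), np.float64(3.7), np.float64(10.5), np.float64(1.38)) along -30.9 across -11.8
tool along 4.3 across -7.7
```

{"method": "apply_moves", "body": {
  "motion": "0 0 0 0.9;0 0 0 0.9;0 0 0 0.9;0.0015 0.0012 0 0;0.0015 0.0012 0 0;0.0015 0.0012 0 0;0.0015 0.0012 0 0;0 0 0 0"
}}

```text
time: 16.92
tool_pos: [528.9, 56.4, 14.6]
tcp_rot: [-3.142, -0.0, 2.413]
contact_force: [-0.4, -0.3, 0.3]
grip_width: 91.6
finger_force: 0.2
```

```bash
python3 -c "
from h import *
go([524.7,55.4,12],138.4)
rel()"
```

```text
t 16.93 pos [528.9  56.4  14.6] yaw 138.23 w 91.6 F [-0.4 -0.3  0.3]
tool dx,dy,dz [ 2.5 -3.6  2.6] turn -0.17
side (array([507.7,  51.3]), np.float64(10.32), np.float64(-1.0), np.float64(81.1), np.float64(1.0)) along -17.5 across -1.0Traceback (most recent call last):
  File "<string>", line 4, in <module>
    rel()
    ~~~^^
  File "h.py", line 38, in rel
    t=tube(bot.capture(k)); d=t[0]-[524.7,55.4]; print(k,t,"along",(d@u).round(1),"across",(d@n).round(1))
  File "h.py", line 20, in tube
    d=bot.cut_out(c,t)[0]; P=pts(c,cv2.erode(d["pixels"].astype(np.uint8),np.ones((3,3)))>0)
      ~~~~~~~~~~~~~~~~^^^
IndexError: list index out of range
```

{"method": "apply_moves", "body": {
  "motion": "0.0004 0.0003 0 0;0.0004 0.0003 0 0;0 0 0 0;0 0 0 -1;0 0 0 -2;0 0 0 -6;0 0 0 -8;0 0 0 -8"
}}

```text
time: 18.12
tool_pos: [528.8, 57.2, 14.7]
tcp_rot: [-3.142, -0.0, 2.855]
contact_force: [-0.2, 0.2, -1.2]
grip_width: 91.8
finger_force: 0.0
```

{"method": "apply_moves", "body": {
  "motion": "0 0 -0.01 0;0 0 -0.03 0;0 0 -0.05 0;0 0 -0.06 0;-0.02 0.05 -0.02 0;-0.02 0.05 0 0;0 0 0 0"
}}

```text
time: 19.0
tool_pos: [597.2, 144.1, 185.1]
tcp_rot: [3.14, 0.001, 2.849]
contact_force: [0.1, -0.0, -0.5]
grip_width: 91.9
finger_force: 0.0
```

Run:
```python
from h import *
go([524.7,55.4,12],138.4)
for k in("side","top"):
    c=bot.capture(k); cv2.imwrite(f"pics/{k}3.png",c["img"])
    for t in("steel_tube_center","brass_tube_center"):
        try:
            r=tube(c,t); d=r[0]-[524.7,55.4]; a=np.radians(10.35); print(k,t,r,"along",d@[np.cos(a),np.sin(a)],"across",d@[-np.sin(a),np.cos(a)])
        except IndexError: print(k,t,"none")
```

```text
t 19.0 pos [597.2 144.1 185.1] yaw 163.25 w 91.9 F [ 0.1 -0.  -0.5]
tool dx,dy,dz [  43.9 -105.8  173.1] turn 24.85
side steel_tube_center (array([530.4,  56. ]), np.float64(10.41), np.float64(-1.0), np.float64(123.9), np.float64(0.99)) along 5.715049634168204 across -0.4338290896114621
side brass_tube_center (array([511.3, 232.9]), np.float64(8.33), np.float64(-1.1), np.float64(124.6), np.float64(0.88)) along 18.70781924736786 across 177.0192856696914
top steel_tube_center (array([527.1,  56.7]), np.float64(10.61), np.float64(-1.1), np.float64(123.2), np.float64(1.47)) along 2.594507682650015 across 0.8476614210107429
top brass_tube_center (array([551. , 239.8]), np.float64(8.86), np.float64(-1.2), np.float64(47.6), np.float64(1.41)) along 59.00150498195745 across 176.6744814902935
```

View pics/side3.png

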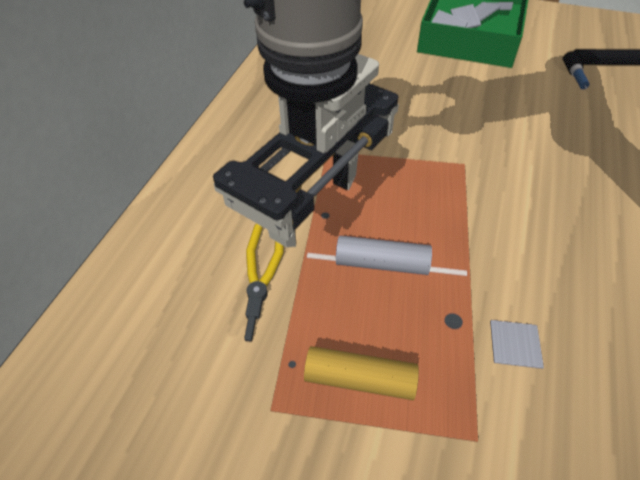

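The steel tube lies on the line at (384,255), with the line showing evenly past both ends. It is within 1 mm across and 0.3° in angle, and the brass tube and pliers haven't moved. The arm is well clear, so I'm handing the job in.

```bash
python3 -c "
from plant import bot
print(bot.close_job())"
```

```text
the job is handed in; nothing more can be done
None
```

The steel tube was rolled to the chalk line and now rests along it, within about 1 mm across and 0.3° in angle by the cameras; it was never gripped or lifted, the brass tube and pliers were left alone, and the job was handed in at about 19 s.

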